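Put the thinner can away and drop the hatch latch

TASK

Put the small flat-sided can of thinner away in the plywood box: lift the latch bar out of its catch, slide the hatch open, and stand the can upright on the floor of the box without dropping it. Then slide the hatch fully shut with the latch bar lifted over the striker and let the bar drop right down into its catch. Leave the other things on the bench where they are.

Things in the scene. Friction and masses are not known exactly. Their poses are not given: they have to be found in the camera images.
- store: fixed plywood box 190 (its x) x 420 (its y) x 110 mm tall; place and yaw vary. Origin: centre of its underside. Inside x -86 to 86, y -201 to 201, floor 8 mm up. Top: fixed half (y 30 to 210), fixed strip (y -210 to -155), and between them an opening covered by the sliding hatch. Guide rails on both long sides, tops 124 mm up
- store_place (a point): point on the box's inner floor (box x 0, y -90, 8 mm up) below the middle of the free opening; the can fits upright here. With the hatch fully open the clear opening is 134 mm (box y -155 to -21, as the latch nose overhangs) by 166 mm (box x)
- striker (a point): top centre of the striker: an upright steel block on the box's -y strip, 36 mm wide (box x), 10 mm thick (box y -172 to -162), 24 mm tall, top 134 mm up. The latch nose, when down, cannot pass it either way
- catch (a point): bottom centre of the catch, 110 mm up: the 32 mm gap (box y) between the striker and an equally tall steel plate at the box's -y edge; the latch nose stands in it when latched
- hatch (a joint): slide of the hatch in m: 0 fully shut, 0.17 fully open, towards the box's +y; 2 to 4 N move it and it stays where it is left. A wooden board 166 x 190 x 8 mm, top 120 mm up, that carries the latch bar and is moved by the bar's tab. Latched, it has about 7 mm of play
- latch (a joint): angle of the latch bar in rad: 0 level and down (its stop), grows as the nose end is lifted, at most 0.6; falls back by its own weight when let go. The nose clears the striker from about 0.18 rad
- latch_pivot (a point): pivot of the latch bar on the hatch, 143 mm up, on box x 0, box y -60 mm plus the hatch value; its axis is parallel to the box's x. The steel bar (14 mm wide, 10 mm thick, 160 g) runs from it towards the box's -y
- latch_tab (a point): top centre of the upright thumb tab on the latch bar: 14 mm thick (box x), 28 mm long (box y), 36 mm above the bar's top face, 41 mm above the pivot and 85 mm from it; 184 mm above the bench when the bar is down. Pinch its two broad faces, fingers closing along the box's x, to lift the bar and to slide the hatch
- latch_nose (a point): centre of the underside of the nose: the end of the latch bar, 14 mm wide, 12 mm thick, hanging 24 mm below the bar, 125 mm from the pivot and 29 mm below it
- can: the thinner can: flat-sided rectangular plain metal can with a small round black screw cap, 62 mm (its x) by 38 mm (its y), body 84 mm tall, 94 mm over the cap, 0.18 to 0.37 kg; stands upright on the bench at the start; origin at the centre of its underside, z up
- sample_tin: round plain metal sample tin with a paper label, 58 mm diameter, 75 mm tall; bystander; origin at the centre of its underside
- jar: round glass jar with a metal screw lid, 60 mm diameter, 85 mm tall; bystander; origin at the centre of its underside
- paint_tin: large round paint tin, 104 mm diameter, 125 mm tall; bystander; origin at the centre of its underside
- block_a: bare wooden support block 160 x 70 x 35 mm; bystander; origin at the centre of its underside
- block_b: bare wooden support block 120 x 70 x 35 mm; bystander; origin at the centre of its underside
- brush: paint brush lying on the bench; bystander
- opener: screwdriver lying on the bench, used as a tin opener; bystander

How it is judged (in metres and radians):
On the way, in this order (a step that is already met when the one before it is completed fails the run):
1. latch lifted out and hatch slid open by at least 110 mm (value of joint hatch above 0.11 m), for 0.1 s.
2. can standing upright on the floor of the box, let go (z of can in the frame of store between 0 and 0.02 m and x of can in the frame of store between -0.09 and 0.09 m and y of can in the frame of store between -0.2 and 0.2 m and angle between can's own z axis and vertical below 0.15 rad and contact force between the fingers and can below 0.05 N and linear speed of can below 0.03 m/s), for 0.2 s.
3. hatch nearly shut with the latch bar raised over the striker (at least 0.13 rad) (value of joint hatch below 0.03 m and value of joint latch above 0.13 rad), for 0.05 s.
At the end, for the whole second after the job is handed in: The can stands upright (within 0.15 rad) on the floor of the box, the hatch is shut to within 10 mm, and the latch bar has dropped into its catch behind the striker (within 0.05 rad of level), all at rest (z of can in the frame of store between 0 and 0.02 m and x of can in the frame of store between -0.09 and 0.09 m and y of can in the frame of store between -0.2 and 0.2 m and angle between can's own z axis and vertical below 0.15 rad and value of joint hatch below 0.01 m and value of joint latch below 0.05 rad and linear speed of can below 0.03 m/s and velocity of joint latch below 0.1 rad/s); the robot touches nothing.
It fails at once if another item on the bench is moved by more than 30 mm (distance of any of sample_tin, jar, paint_tin, block_a, block_b, brush, opener from where it was at the start of the episode above 0.03 m).
It fails at once if the thinner can is tipped over (angle between can's own z axis and vertical above 0.7 rad).
It fails at once if the thinner can is dropped: it falls at more than 0.6 m/s with no finger on it (linear speed of can above 0.6 m/s and contact force between the fingers and can below 0.05 N).
It also fails if it takes over 64 s, if anything falls off the work surface, if the arm or the gripper's body presses on something with over 40 N, if the wrist force passes 120 N, or if a joint passes its speed limit or range.

ROBOT

A 7-joint arm with a two-finger parallel gripper is mounted at the origin on the work surface. World frame = base frame: x ahead of the robot, y to its left, z up, the work surface at z = 0. Lengths are in mm, angles in rad, forces in N, time in s.
With the tool pointing down it reaches from about 425 to 825 mm from the base axis. Payload 3.6 kg.
Tool frame: the origin (TCP) lies at the very end of the fingers, on their centre line; the grasp point (between the pads) lies 19 mm behind it; z points along the fingers, y is the line along which they close (so a half turn about z gives the same grasp; the last joint's range is limited). The gripper opens to 85 mm and grips with 20 to 120 N. Pads are 22 mm wide; open, the fingers measure 114 mm over their backs; the gripper's body (76 mm by 85 mm) begins 54 mm behind the grasp point. The pads swing forward as they close: fully open they stand 13 mm farther back than shut.
Start: joints at [1.111, 0.615, -0.013, 1.423, 0.008, 1.103, -0.04], TCP at [272.626, -590.032, 231.297] pointing down, gripper open.
Joint ranges: [-3.12, 3.12], [-0.3, 2.06], [-1.34, 1.32], [0.26, 2.42], [-1.36, 4.5], [0.01, 1.98], [-2.84, 2.84]. Speed limits (rad/s): [2.79, 2.79, 3.14, 3.14, 3.14, 3.14, 3.14].

INTERFACE

Orientations are given as a 3x3 rotation matrix whose columns are the frame's x, y, z axes.
In Python, from bench import env gives the robot as it stands.
- The arm moves only by the tool servo_tool, never from a script. Its argument "targets" is a list of rows, each a list of 3 entries, a list of its own where there are three numbers: the turn, a rotation vector about the tool's x, y, z in rad, then the shift along the tool's x, y, z in cm, then the gripper command: -1 is shut, 1 is fully open, values between are in proportion. A call has exactly 8 rows; each row is the pose to reach, as a shift and turn from the pose commanded when the call began, along the tool's axes at that moment; what a row does not reach only later rows make up. A row lasts 1/12 s, in which the tool goes at most 41.7 mm and 7.16 degrees, less where a joint would pass 70% of its speed; a pose out of reach is approached as far as the arm can. A call with a gripper value outside its range is refused whole. The fingers move at their own pace and stop on an object; "grip_force" is the grip in N (left out, the last holds). Time passes only in rows, so rows that repeat a pose let the fingers close, or fill a call up. It gives the time, the measured TCP pose, the force, the opening and the grip force at its end, in the units of the state.
- env.get_state(): the state, without advancing time (a new reading comes with each control period).
- env.read_camera(name): name is "scene" or "top" or "wrist"; returns a dict with "pixels" (400x640x3 uint8, red, green, blue), "range_z" (400x640 float32, mm along the optical axis (not along the pixel's ray), 0 where there is no reading), "fx", "fy", "cx", "cy" (pixels), "k1" (the pictures are not rectified: a ray, as slopes to the right and down, at radius r is drawn at 1 + k1 r^2 times it, then the intrinsics apply), "extrinsics" (4x4, takes a point from camera to world coordinates). Camera axes: x right, y down, z forward; pixel columns grow to the right and rows downward; lengths in mm; the calibration is good to about 2 mm. A picture is of the moment at which its call begins.
- env.hand_in(): hands the job in; it is judged then, once.
The state is a dict: "time": time; "qpos": joint angles; "qd": joint speeds; "tau": joint torques, N m; "tool_pos": TCP position; "tcp_rot": TCP orientation; "contact_force": force on the tool from outside, world axes, zero at the start; "moment": the same for the moment, N m; "width": finger opening in mm; "grasp_force": force on a finger pad.
Only numpy, scipy, OpenCV 4.12 (cv2) and the standard library are available. Lean on these libraries where they do the work, as an engineer would, in place of code of your own. Each camera call takes 0.05 s, during which the arm holds its last target. There are 200 camera calls.

## Working session

There is one attempt and no reset: what is moved stays moved. The work goes in short steps, Python scripts to look and compute and a tool call to move; the robot and the scene stay as the last step left them, time stands still between calls to the robot, and variables do not carry over. Pictures are saved under pics/ and viewed, at most 10 in all, crops included, and the job is handed in when it is done.

Besides the shell and the picture viewer there is one more tool, called after "Request:" in YAML: its name, and indented under it one key for each argument. servo_tool: Moves the arm, as the interface text tells. Its arguments: {"type":"object","properties":{"targets":{"type":"array"},"grip_force":{"type":"number"}},"required":["targets"]}

```bash
mkdir -p pics; ls; cat > h.py <<'E'
import numpy as np, cv2
from bench import env
np.set_printoptions(precision=3, suppress=True)
def cam(n):
    d=env.read_camera(n); d['img']=cv2.cvtColor(d['pixels'],cv2.COLOR_RGB2BGR); return d
def slopes(d,uv):
    uv=np.atleast_2d(np.float64(uv)); K=np.array([[d['fx'],0,d['cx']],[0,d['fy'],d['cy']],[0,0,1.]])
    return cv2.undistortPoints(uv[:,None],K,np.array([d['k1'],0,0,0.]),None,None,None).reshape(-1,2) if 0 else _inv(d,uv)
def _inv(d,uv):
    p=(uv-[d['cx'],d['cy']])/[d['fx'],d['fy']]; s=p.copy()
    for _ in range(30): s=p/(1+d['k1']*(s**2).sum(1,keepdims=True))
    return s
def plane(d,uv,z):
    s=slopes(d,uv); E=np.array(d['extrinsics']); r=np.c_[s,np.ones(len(s))]@E[:3,:3].T
    t=(z-E[2,3])/r[:,2]; return E[:3,3]+r*t[:,None]
def cloud(d):
    v,u=np.mgrid[0:400,0:640]; s=slopes(d,np.c_[u.ravel(),v.ravel()]); z=d['range_z'].ravel()[:,None]
    E=np.array(d['extrinsics']); P=np.c_[s*z,z]@E[:3,:3].T+E[:3,3]; P[z[:,0]==0]=np.nan
    return P.reshape(400,640,3)
E
sed -i '/cv2.undistort/d;s/K=np.array.*$/return _inv(d,uv)/' h.py
python3 - <<'E'
from h import *
t=cam('top'); s=cam('scene')
cv2.imwrite('pics/top.png',t['img']); cv2.imwrite('pics/scene.png',s['img'])
st=env.get_state(); print(st['tool_pos'],st['tcp_rot'],st['time'],st['width'])
for d in (t,s): print(np.array(d['extrinsics']),d['fx'],d['k1'],(d['range_z']>0).mean())
np.savez('t0.npz',t=cloud(t),s=cloud(s))
E
```

```text
pics
[ 272.329 -589.438  230.248] [[ 0.908  0.419 -0.001]
 [ 0.419 -0.908  0.002]
 [-0.    -0.002 -1.   ]] 0.1 85.6774524801558
[[   0.005   -0.998    0.064  495.262]
 [  -1.      -0.006   -0.019   39.654]
 [   0.019   -0.064   -0.998 1495.514]
 [   0.       0.       0.       1.   ]] 442.2759157891498 0.013005222746695112 0.99610546875
[[  -0.246    0.78    -0.576 1383.586]
 [   0.969    0.205   -0.137  225.264]
 [   0.012   -0.592   -0.806 1250.705]
 [   0.       0.       0.       1.   ]] 366.4796893484823 -0.06926568666929052 0.99608984375
```

View pics/top.png

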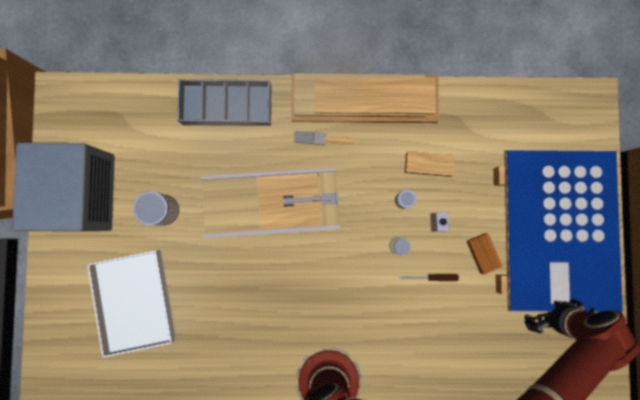

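View pics/scene.png

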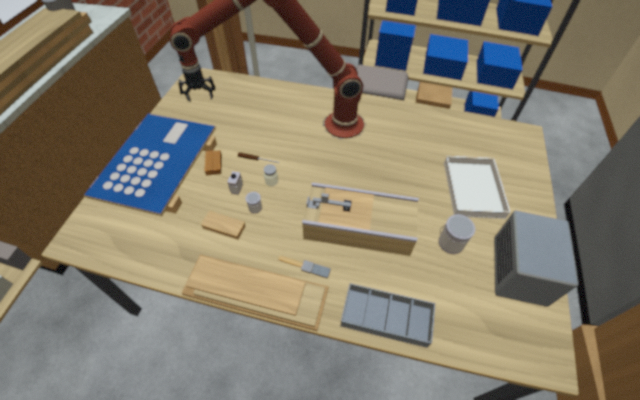

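The top view shows the box's rails from (202,178)-(336,170) to (204,237)-(340,228), with the latch around (300,200) and the striker at (330,199). The can is at (441,221), between the jar (405,199), the sample tin (400,246) and a block (484,252). The scene view agrees.

```bash
python3 - <<'E'
from h import *
Z=np.load('t0.npz'); t=Z['t']; s=Z['s']
def roi(P,x0,x1,y0,y1): return (P[...,0]>x0)&(P[...,0]<x1)&(P[...,1]>y0)&(P[...,1]<y1)
# bench level
for n,P in (('t',t),('s',s)):
    print(n,'bench',np.nanmedian(P[roi(P,250,350,-100,100)],0))
    # box: everything high
    m=roi(P,330,650,-80,450)&(P[...,2]>100)&(P[...,2]<130)
    q=P[m]; r=cv2.minAreaRect(np.float32(q[:,:2])); print('box',r,len(q), np.median(q[:,2]))
    m=roi(P,330,650,-80,450)&(P[...,2]>160); q=P[m]; print('tab',len(q),q.mean(0) if len(q) else '', q.min(0),q.max(0))
    # can etc
    m=np.uint8(roi(P,300,650,-560,-100)&(P[...,2]>22)&(P[...,2]<150))
    k,l,stt,c=cv2.connectedComponentsWithStats(m)
    for i in range(1,k):
        if stt[i,4]<15: continue
        q=P[l==i]; zt=np.percentile(q[:,2],90); q2=q[q[:,2]>min(zt,200)-8]
        r=cv2.minAreaRect(np.float32(q2[:,:2]));print(i,stt[i,4],c[i],'top',zt,q[:,2].max(),'rect',np.array(r[0]),np.array(r[1]),r[2],'mean',q2.mean(0))
E
```

```text
t bench [299.349   2.248  -0.265]
box ((575.7083740234375, 187.74349975585938), (178.6719512939453, 420.1293029785156), 4.140461444854736) 6619 114.10934215800421
tab 46 [590.383  46.699 181.631] [584.189  34.883 160.335] [599.245  58.917 188.58 ]
1 312 [405.179 198.744] top 79.6547481040244 85.73857679152025 rect [ 598.158 -247.958] [56.396 55.879] 88.8981704711914 mean [ 598.607 -247.557   76.142]
2 320 [439.081 221.269] top 92.50885026373217 100.0802316677848 rect [ 525.736 -357.613] [57.301 36.303] 0.9047806859016418 mean [ 525.989 -358.548   89.358]
3 795 [484.908 252.896] top 39.0975721803266 44.275019101762155 rect [ 421.824 -516.889] [121.521  72.893] 23.847625732421875 mean [ 422.962 -515.287   35.785]
4 301 [399.276 245.664] top 88.69614708564768 95.044650464386 rect [ 445.493 -227.643] [50.995 50.501] 0.48996418714523315 mean [ 444.832 -228.315   85.647]
5 145 [443.483 277.097] top 29.72832206863877 33.520958776517546 rect [ 341.817 -377.407] [20.009 99.676] 0.2401503622531891 mean [ 341.703 -378.717   25.592]
s bench [301.368   0.996  -1.006]
box ((571.6116333007812, 188.
[... 279 characters left out ...]
5.06  68.38] 20.483531951904297 mean [ 423.764 -512.838   34.331]
6 23 [241.087 153.435] top 27.86260382870946 29.350776693893067 rect [ 344.074 -407.021] [20.811 37.319] 2.1179919242858887 mean [ 343.392 -407.51    24.755]
10 230 [270.461 173.526] top 85.57278317036958 88.58896861554126 rect [ 444.754 -226.979] [54.617 49.202] 2.5240366458892822 mean [ 446.44  -226.322   83.831]
11 247 [234.648 181.377] top 87.87676271271035 97.73125520881308 rect [ 525.744 -358.777] [60.447 36.994] 0.22035527229309082 mean [ 527.405 -356.889   85.743]
12 243 [253.63  200.926] top 77.16568863472158 82.94913858970608 rect [ 598.316 -245.626] [57.908 56.29 ] 20.56561279296875 mean [ 600.001 -245.548   74.622]
```

Request:
servo_tool:
  targets:
    - [[0,0,-0.4],[18,-14.5,-8],1]
    - [[0,0,-0.4],[18,-14.5,-10],1]
    - [[0,0,-0.6],[26,-21,-10],1]
    - [[0,0,-0.7],[30,-24,-10],1]
    - [[0,0,-0.8],[35,-28,-10],1]
    - [[0,0,-0.9],[40,-32,-10],1]
    - [[0,0,-1.2],[55,-44,-10],1]
    - [[0,0,-1.2],[55,-44,-10],1]

```text
time: 0.77
tool_pos: [417.3, -298.4, 301.3]
tcp_rot: [[0.132, 0.991, -0.0], [0.991, -0.132, -0.0], [-0.0, -0.0, -1.0]]
contact_force: [0.8, -0.1, -0.0]
width: 85.2
grasp_force: 0.0
```

```bash
cat >> h.py <<'E'
def go(xyz, yaw):
    """turn about tool z / shift (cm, tool axes) from the measured pose to TCP xyz with tool y at yaw (deg), pointing down"""
    from scipy.spatial.transform import Rotation as R
    s=env.get_state(); M=np.array(s['tcp_rot']); a=np.radians(yaw)
    y=np.array([np.cos(a),np.sin(a),0]); z=np.array([0,0,-1.]); T=np.c_[np.cross(y,z),y,z]
    print('t',s['time'],'pos',np.array(s['tool_pos']),'F',np.array(s['contact_force']),'w',s['width'],'\nturn',R.from_matrix(M.T@T).as_rotvec(),'shift cm',M.T@(np.array(xyz)-s['tool_pos'])/10)
E
python3 -c "
from h import *
go((588,45,330),4)"
```

```text
t 0.7667 pos [ 417.338 -298.357  301.253] F [ 0.757 -0.074 -0.042] w 85.23160933893163 
turn [-0.     0.    -0.202] shift cm [36.283 12.397 -2.884]
```

Request:
servo_tool:
  targets:
    - [[0,0,-0.1],[9,3,-1],1]
    - [[0,0,-0.2],[18,6,-3],1]
    - [[0,0,-0.2],[30,10,-3],1]
    - [[0,0,-0.2],[35,12,-3],1]
    - [[0,0,-0.2],[35,12,-3],1]
    - [[0,0,-0.2],[35,12,-3],1]
    - [[0,0,-0.2],[35,12,-3],1]
    - [[0,0,-0.2],[35,12,-3],1]

```text
time: 1.43
tool_pos: [567.0, -2.4, 328.5]
tcp_rot: [[-0.062, 0.998, -0.001], [0.998, 0.062, -0.0], [-0.0, -0.001, -1.0]]
contact_force: [0.3, -0.3, 0.0]
width: 85.2
grasp_force: 0.0
```

Request:
servo_tool:
  targets:
    - [[0,0,0],[0,0,0],1]
    - [[0,0,0],[0,0,0],1]
    - [[0,0,0],[0,0,0],1]
    - [[0,0,0],[0,0,0],1]
    - [[0,0,0],[0,0,0],1]
    - [[0,0,0],[0,0,0],1]
    - [[0,0,0],[0,0,0],1]
    - [[0,0,0],[0,0,0],1]

```text
time: 2.1
tool_pos: [566.6, -4.8, 328.8]
tcp_rot: [[-0.061, 0.998, 0.0], [0.998, 0.061, -0.0], [-0.0, 0.0, -1.0]]
contact_force: [0.1, -0.0, -0.6]
width: 85.4
grasp_force: 0.0
```

```bash
python3 -c "
from h import *
go((588,45,330),4)
w=cam('wrist'); cv2.imwrite('pics/w1.png',w['img']); P=cloud(w); np.save('w1.npy',P); print(np.array(w['extrinsics']),w['fx'])
import pickle; pickle.dump(w,open('w1.pkl','wb'))
m=(P[...,2]>160)&(P[...,2]<195); q=P[m]; print(len(q),q.mean(0),q.min(0),q.max(0)); v,u=np.nonzero(m); print(u.mean(),v.mean())"
```

```text
t 2.1 pos [566.595  -4.766 328.812] F [ 0.1   -0.007 -0.619] w 85.35308460439427 
turn [ 0.     0.    -0.009] shift cm [ 4.837  2.439 -0.119]
[[  0.998   0.058   0.018 561.535]
 [  0.061  -0.95   -0.306  73.64 ]
 [ -0.001   0.307  -0.952 470.72 ]
 [  0.      0.      0.      1.   ]] 336.5944746415609
598 [590.321  46.14  181.639] [583.179  31.134 161.356] [598.64   59.604 185.279]
358.46822742474916 124.70234113712375
```

View pics/w1.png

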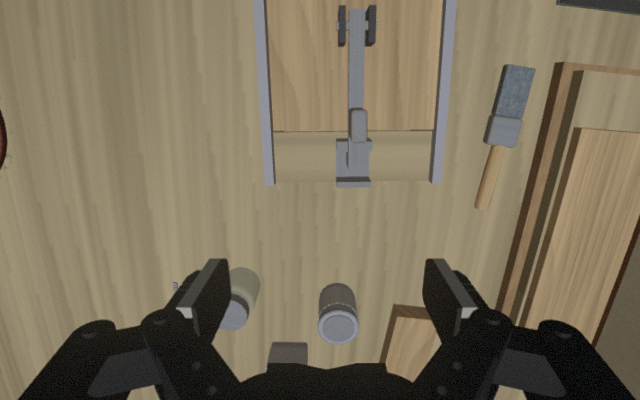

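The wrist view shows the tab at (358,125), the bar running up to its pivot at (357,25), the rails at columns 262 and 443 and the striker at (354,182). I'll fit the yaw from the rails and the bar.

```bash
python3 -c "
from h import *
P=np.load('w1.npy'); x,y,z=P[...,0],P[...,1],P[...,2]
for n,m in (('L',(abs(z-124)<3)&(x>470)&(x<510)&(y>0)&(y<250)),('R',(abs(z-124)<3)&(x>650)&(x<700)&(y>0)&(y<250)),('bar',(abs(z-148)<4)&(x>570)&(x<610)&(y>60)&(y<105)),('tabtop',(abs(z-184)<3)&(x>560)&(x<620)),('strk',(abs(z-134)<3)&(x>565)&(x<615)&(y<45))):
    q=P[m]; 
    if len(q)<5: print(n,len(q));continue
    c=np.polyfit(q[:,1],q[:,0],1); print(n,len(q),'yaw',-np.degrees(np.arctan(c[0])),'x@45',np.polyval(c,45),q.mean(0),q.min(0),q.max(0), cv2.minAreaRect(np.float32(q[:,:2])))
"
```

```text
L 1686 yaw 4.03907438194397 x@45 500.6971268492951 [498.268  79.4   123.298] [488.289   0.12  121.001] [509.618 149.723 125.93 ] ((501.4781799316406, 75.14500427246094), (17.709850311279297, 149.74742126464844), 3.816372871398926)
R 1839 yaw 4.223034242096333 x@45 680.4601850411443 [677.449  85.774 123.144] [650.416   0.082 121.004] [689.12  161.837 125.544] ((666.8653564453125, 79.71842956542969), (35.067626953125, 162.13099670410156), 4.626888751983643)
bar 788 yaw 4.948040301523358 x@45 591.3854344460018 [588.109  82.842 147.37 ] [579.823  60.01  144.446] [596.363 104.982 150.204] ((588.467529296875, 82.61056518554688), (13.947074890136719, 45.678466796875), 4.460398197174072)
tabtop 497 yaw 3.127916272112275 x@45 590.8602733374612 [590.818  45.771 182.845] [583.542  31.406 181.03 ] [597.962  59.365 185.279] ((590.8677978515625, 45.326622009277344), (13.683042526245117, 27.706275939941406), 4.152523040771484)
strk 422 yaw 2.7140637694442855 x@45 591.662666494291 [593.777   0.408 133.201] [575.138 -23.482 131.102] [613.721  26.396 135.128] ((594.5061645507812, 1.3157958984375), (35.543418884277344, 48.583709716796875), 4.057087421417236)
```

Request:
servo_tool:
  targets:
    - [[0,0,-0.01],[2,1.3,2],0.3]
    - [[0,0,-0.01],[4.9,2.7,5],0.2]
    - [[0,0,-0.01],[4.9,2.7,8],0]
    - [[0,0,-0.01],[4.9,2.7,11],0]
    - [[0,0,-0.01],[4.9,2.7,14],0]
    - [[0,0,-0.01],[4.9,2.7,16],0]
    - [[0,0,-0.01],[4.9,2.7,17],0]
    - [[0,0,-0.01],[4.9,2.7,17.2],0]
  grip_force: 40

```text
time: 2.82
tool_pos: [589.5, 46.1, 154.7]
tcp_rot: [[-0.072, 0.997, -0.004], [0.997, 0.072, -0.0], [-0.0, -0.004, -1.0]]
contact_force: [-0.4, -0.7, -0.0]
width: 42.8
grasp_force: 0.0
```

Request:
servo_tool:
  targets:
    - [[0,0,0],[0,0,0],-0.4]
    - [[0,0,0],[0,0,0],-0.6]
    - [[0,0,0],[0,0,0],-1]
    - [[0,0,0],[0,0,0],-1]
    - [[0,0,0],[0,0,0],-1]
    - [[0,0,0],[0,0,0],-1]
    - [[0,0,0],[0,0,0],-1]
    - [[0,0,0],[0,0,0],-1]
  grip_force: 40

```text
time: 3.48
tool_pos: [591.3, 46.8, 158.5]
tcp_rot: [[-0.072, 0.997, 0.002], [0.997, 0.072, 0.0], [0.0, 0.002, -1.0]]
contact_force: [-2.3, 0.2, 6.5]
width: 13.5
grasp_force: 41.2
```

Request:
servo_tool:
  targets:
    - [[0,0,0],[0.1,0,-0.4],-1]
    - [[0,0,0],[0.35,0,-0.9],-1]
    - [[0,0,0],[0.6,0,-1.3],-1]
    - [[0,0,0],[0.9,0,-1.8],-1]
    - [[0,0,0],[1.2,0,-2.2],-1]
    - [[0,0,0],[1.45,0,-2.6],-1]
    - [[0,0,0],[1.45,0,-2.6],-1]
    - [[0,0,0],[1.45,0,-2.6],-1]

```text
time: 4.15
tool_pos: [590.0, 61.6, 183.3]
tcp_rot: [[-0.072, 0.997, 0.001], [0.997, 0.072, 0.001], [0.001, 0.001, -1.0]]
contact_force: [3.1, 0.6, -3.5]
width: 13.0
grasp_force: 39.6
```

```bash
python3 -c "
from h import *
go((588,45,330),4.1)
w=cam('wrist'); cv2.imwrite('pics/w2.png',w['img']); P=cloud(w); x,y,z=P[...,0],P[...,1],P[...,2]
m=(x>570)&(x<610)&(y<45)&(y>-5)&(z>136); q=P[m]; print(len(q), q.mean(0) if len(q) else '')
s=cam('scene'); P=cloud(s); x,y,z=P[...,0],P[...,1],P[...,2]
v,u=np.nonzero((x>540)&(x<640)&(y<160)&(y>-40)&(z>80)); print(u.min(),u.max(),v.min(),v.max())
cv2.imwrite('pics/c2.png',np.hstack([cv2.resize(w['img'],(480,300)),cv2.resize(s['img'][150:250,270:376],(318,300),interpolation=3)]))
"
```

```text
t 4.15 pos [590.036  61.633 183.332] F [ 3.092  0.598 -3.461] w 13.026175064032786 
turn [ 0.001 -0.001  0.001] shift cm [ -1.633  -0.302 -14.669]
1033 [593.136  16.142 183.676]
306 356 97 221
```

View pics/c2.png

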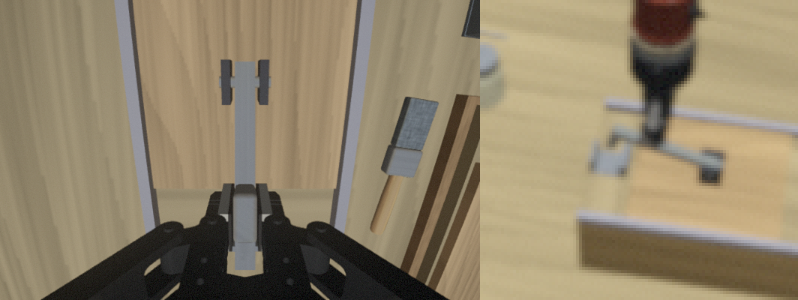

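The crop shows the bar tilted up with the nose above the striker, so the latch is lifted. Next I slide the hatch open.

Request:
servo_tool:
  targets:
    - [[0,0,0],[1.5,0,0],-1]
    - [[0,0,0],[4,0,0],-1]
    - [[0,0,0],[7,0,0],-1]
    - [[0,0,0],[10,0,0],-1]
    - [[0,0,0],[13,0,0],-1]
    - [[0,0,0],[15.5,0,0],-1]
    - [[0,0,0],[16.8,0,0],-1]
    - [[0,0,0],[16.8,0,0],-1]

```text
time: 4.92
tool_pos: [578.0, 228.8, 183.8]
tcp_rot: [[-0.074, 0.997, 0.002], [0.997, 0.074, -0.003], [-0.003, 0.001, -1.0]]
contact_force: [3.6, -1.6, -0.9]
width: 13.2
grasp_force: 39.9
```

Request:
servo_tool:
  targets:
    - [[0,0,0],[-0.2,0,0.5],-1]
    - [[0,0,0],[-0.6,0,1.1],-1]
    - [[0,0,0],[-0.9,0,1.6],-1]
    - [[0,0,0],[-1.3,0,2.3],-1]
    - [[0,0,0],[-1.3,0,2.3],-1]
    - [[0,0,0],[-1.3,0,2.3],0]
    - [[0,0,0],[-1.3,0,2.3],0.2]
    - [[0,0,0],[-1.3,0,2.3],0.2]

```text
time: 5.58
tool_pos: [577.5, 216.0, 159.6]
tcp_rot: [[-0.073, 0.997, -0.002], [0.997, 0.073, 0.0], [0.0, -0.002, -1.0]]
contact_force: [0.8, -0.1, 0.4]
width: 49.0
grasp_force: 0.0
```

```bash
python3 -c "
from h import *
go((525.8,-358.2,260),0.5)
w=cam('top'); P=cloud(w); x,y,z=P[...,0],P[...,1],P[...,2]
bx=(x-580.4)*.9974+(y-190)*.0715; by=-(x-580.4)*.0715+(y-190)*.9974
m=(abs(bx)<70)&(abs(by+90)<90)
for a in range(-170,0,10):
    k=m&(abs(by-a)<5)&(abs(bx)<60)&(abs(bx)>25); print(a,np.nanmedian(z[k]),end=' ; ')
"
```

```text
t 5.5833 pos [577.457 216.044 159.618] F [ 0.774 -0.142  0.431] w 49.00299571153906 
turn [-0.002 -0.     0.064] shift cm [-56.894  -9.342 -10.038]
-170 109.16174276770676 ; -160 108.64436149909011 ; -150 7.874578645227757 ; -140 8.304861745627932 ; -130 8.129504916104679 ; -120 8.390525166665384 ; -110 6.770375192947881 ; -100 8.337433900125234 ; -90 8.589590530752957 ; -80 7.742774938751836 ; -70 7.788356377321406 ; -60 8.018263953617065 ; -50 9.979194970059552 ; -40 508.03193582737094 ; -30 532.8308352960751 ; -20 540.7083059209266 ; -10 542.4402985853319 ;
```

Request:
servo_tool:
  targets:
    - [[0,0,0],[0,0,-4],0.6]
    - [[0,0,0.02],[-1,0,-8],1]
    - [[0,0,0.06],[-5,-1,-10],1]
    - [[0,0,0.06],[-9,-1.5,-10],1]
    - [[0,0,0.06],[-13,-2,-10],1]
    - [[0,0,0.06],[-17,-2.8,-10],1]
    - [[0,0,0.06],[-21,-3.4,-10],1]
    - [[0,0,0.06],[-25,-4,-10],1]

```text
time: 6.3
tool_pos: [555.6, -38.1, 259.8]
tcp_rot: [[-0.013, 1.0, -0.001], [1.0, 0.013, 0.0], [0.0, -0.001, -1.0]]
contact_force: [0.9, 0.4, -0.0]
width: 85.7
grasp_force: 0.0
```

Request:
servo_tool:
  targets:
    - [[0,0,0],[-4,-0.4,0],1]
    - [[0,0,0],[-8,-0.8,0],1]
    - [[0,0,0],[-12,-1.2,0],1]
    - [[0,0,0],[-15,-1.5,0],1]
    - [[0,0,0],[-17,-1.7,0],1]
    - [[0,0,0],[-18,-1.8,0],1]
    - [[0,0,0],[-18,-1.8,0],1]
    - [[0,0,0],[-18,-1.8,0],1]

```text
time: 6.97
tool_pos: [540.8, -215.2, 259.5]
tcp_rot: [[-0.013, 1.0, -0.0], [1.0, 0.013, 0.002], [0.002, -0.0, -1.0]]
contact_force: [0.3, 1.0, 0.7]
width: 85.2
grasp_force: 0.0
```

```bash
python3 -c "
from h import *
go((525.8,-358.2,260),0.5)
w=cam('wrist'); P=cloud(w); x,y,z=P[...,0],P[...,1],P[...,2]
m=(x>450)&(x<600)&(y<-310)&(y>-410)&(z>60)&(z<110); q=P[m]; print(len(q), q.min(0),q.max(0))
for a in (80,90):
    k=P[m&(z>a)]; print(a,len(k),k.mean(0),cv2.minAreaRect(np.float32(k[:,:2])))
k=P[m&(abs(z-84)<3)]; print(len(k),np.percentile(k[:,:2],[2,98],axis=0),cv2.minAreaRect(np.float32(k[:,:2])))
cv2.imwrite('pics/w3.png',w['img'])"
```

```text
t 6.9667 pos [ 540.842 -215.17   259.525] F [0.338 0.98  0.707] w 85.18706912931503 
turn [-0.    -0.002  0.004] shift cm [-14.282  -1.693  -0.075]
2114 [ 492.    -379.721   60.026] [ 554.611 -340.363   95.035]
80 1567 [ 524.27  -357.402   85.248] ((523.7724609375, -360.2322998046875), (61.503501892089844, 36.91299057006836), 2.3307018280029297)
90 329 [ 524.064 -359.714   93.034] ((523.8279418945312, -360.6915283203125), (22.356626510620117, 22.242748260498047), 48.44401931762695)
1145 [[ 494.901 -377.201]
 [ 553.349 -342.618]] ((524.0065307617188, -360.2227783203125), (60.96738052368164, 36.91299057006836), 2.3307015895843506)
```

View pics/w3.png

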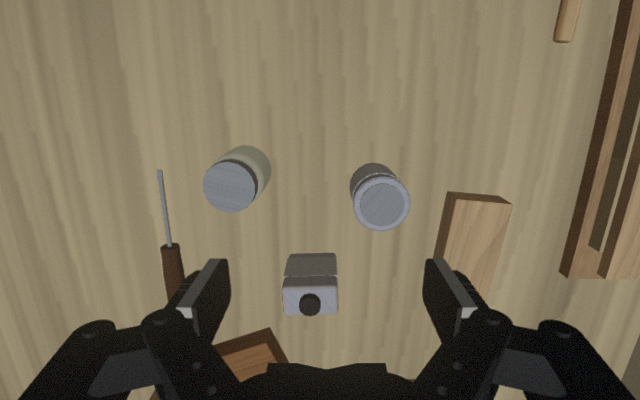

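The wrist view shows the can's top at (310,290) with its cap at (310,303). The tin (232,180), jar (380,200) and block stay clear of the finger paths.

Request:
servo_tool:
  targets:
    - [[0,0,-0.01],[-4,-0.6,0],1]
    - [[0,0,-0.01],[-8,-1.2,0],1]
    - [[0,0,-0.01],[-12,-1.6,1],1]
    - [[0,0,-0.01],[-14,-1.9,4],1]
    - [[0,0,-0.01],[-14.5,-1.9,7],1]
    - [[0,0,-0.01],[-14.5,-1.9,10],1]
    - [[0,0,-0.01],[-14.5,-1.9,11],1]
    - [[0,0,-0.01],[-14.5,-1.9,11],1]

```text
time: 7.68
tool_pos: [522.9, -358.4, 146.8]
tcp_rot: [[-0.026, 1.0, -0.005], [1.0, 0.026, 0.005], [0.005, -0.005, -1.0]]
contact_force: [-0.2, -0.2, -0.4]
width: 85.4
grasp_force: 0.0
```

```bash
python3 -c "
from h import *
go((524,-360,45),1.5)
w=cam('wrist'); P=cloud(w); x,y,z=P[...,0],P[...,1],P[...,2]
m=(x>485)&(x<565)&(y<-310)&(y>-410)&(z>60)&(z<98)
k=P[m&(abs(z-84)<3)]; print(len(k),cv2.minAreaRect(np.float32(k[:,:2])))
w=cam('top'); P=cloud(w); x,y,z=P[...,0],P[...,1],P[...,2]
"
```

```text
t 7.6833 pos [ 522.864 -358.358  146.8  ] F [-0.188 -0.156 -0.371] w 85.3525191105111 
turn [-0.005 -0.005 -0.   ] shift cm [-0.223  0.16  10.178]
3577 ((524.1480712890625, -360.4636535644531), (60.97650146484375, 37.421966552734375), 2.420609951019287)
```

Request:
servo_tool:
  targets:
    - [[0,0,-0.01],[-0.1,0.1,2],1]
    - [[0,0,-0.015],[-0.1,0.1,4.5],1]
    - [[0,0,-0.015],[-0.1,0.1,7],1]
    - [[0,0,-0.015],[-0.1,0.1,9],1]
    - [[0,0,-0.015],[-0.1,0.1,10],1]
    - [[0,0,-0.015],[-0.1,0.1,10],1]
    - [[0,0,-0.015],[-0.1,0.1,10],0.7]
    - [[0,0,-0.015],[-0.1,0.1,10],0.5]

```text
time: 8.45
tool_pos: [526.2, -363.5, 52.1]
tcp_rot: [[-0.038, 0.999, 0.004], [0.999, 0.038, -0.002], [-0.002, 0.003, -1.0]]
contact_force: [-0.8, -0.3, 3.3]
width: 64.9
grasp_force: 1.5
```

Request:
servo_tool:
  targets:
    - [[0,0,0],[0,0,0],0.3]
    - [[0,0,0],[0,0,0],0.2]
    - [[0,0,0],[0,0,0],0.1]
    - [[0,0,0],[0,0,0],0]
    - [[0,0,0],[0,0,0],0]
    - [[0,0,0],[0,0,0],0]
    - [[0,0,0],[0,0,0],0]
    - [[0,0,0],[0,0,0],0]
  grip_force: 50

```text
time: 9.12
tool_pos: [525.6, -363.9, 52.3]
tcp_rot: [[-0.037, 0.999, 0.003], [0.999, 0.037, -0.002], [-0.002, 0.003, -1.0]]
contact_force: [-1.2, 0.0, 6.6]
width: 61.3
grasp_force: 57.3
```

Request:
servo_tool:
  targets:
    - [[0,0,0],[0,0,-1.5],0]
    - [[0,0,0],[0,0,-4.5],0]
    - [[0,0,0],[0,0,-8],0]
    - [[0,0,0],[0,0,-11.5],0]
    - [[0,0,0],[1,0.1,-14.5],0]
    - [[0,0,-0.01],[3.5,0.5,-16.5],0]
    - [[0,0,-0.02],[6.5,1,-17],0]
    - [[0,0,-0.03],[10,1.6,-17],0]

```text
time: 9.78
tool_pos: [537.4, -263.9, 222.4]
tcp_rot: [[-0.063, 0.998, 0.005], [0.998, 0.063, -0.004], [-0.004, 0.005, -1.0]]
contact_force: [0.3, 1.1, -3.4]
width: 61.2
grasp_force: 56.4
```

Request:
servo_tool:
  targets:
    - [[0,0,0],[3.5,0.7,0],0]
    - [[0,0,0],[7,1.3,0],0]
    - [[0,0,0],[10.5,1.9,0],0]
    - [[0,0,0],[14,2.5,0],0]
    - [[0,0,0],[17.5,3.1,0],0]
    - [[0,0,0],[21,3.7,0],0]
    - [[0,0,0],[24,4.2,0],0]
    - [[0,0,0],[27,4.7,0],0]

```text
time: 10.45
tool_pos: [565.1, 12.2, 219.8]
tcp_rot: [[-0.068, 0.998, -0.0], [0.998, 0.068, 0.0], [0.0, -0.0, -1.0]]
contact_force: [-0.1, 0.2, -3.0]
width: 61.1
grasp_force: 56.4
```

```bash
python3 -c "
from h import *
go((588.4,96.8,222),4.1)"
```

```text
t 10.45 pos [565.058  12.215 219.805] F [-0.072  0.193 -2.955] w 61.104041394244355 
turn [-0.    -0.    -0.003] shift cm [ 8.28   2.905 -0.217]
```

Request:
servo_tool:
  targets:
    - [[0,0,0],[3,1.2,0],0]
    - [[0,0,0],[6,2.2,0],0]
    - [[0,0,0],[7.7,2.8,0],0]
    - [[0,0,0],[8.3,2.9,0],0]
    - [[0,0,0],[8.3,2.9,0],0]
    - [[0,0,0],[8.3,2.9,0],0]
    - [[0,0,0],[8.3,2.9,0],0]
    - [[0,0,0],[8.3,2.9,0],0]

```text
time: 11.12
tool_pos: [588.9, 92.1, 219.6]
tcp_rot: [[-0.063, 0.998, -0.0], [0.998, 0.063, -0.002], [-0.002, -0.001, -1.0]]
contact_force: [-0.1, -0.2, -3.0]
width: 60.8
grasp_force: 56.3
```

```bash
python3 -c "
from h import *
go((588.4,96.8,60.5),4.1)
w=cam('wrist'); P=cloud(w); x,y,z=P[...,0],P[...,1],P[...,2]
m=(z>235)&(z<275)&(abs(x-588)<34)&(abs(y-97)<35); print(m.sum(), P[m].mean(0)); cv2.imwrite('pics/w4.png',w['img'])"
```

```text
t 11.1167 pos [588.882  92.081 219.554] F [-0.08  -0.205 -2.999] w 60.80006590847882 
turn [-0.001  0.002 -0.008] shift cm [ 0.502 -0.009 15.905]
17637 [588.175 100.236 252.207]
```

View pics/w4.png

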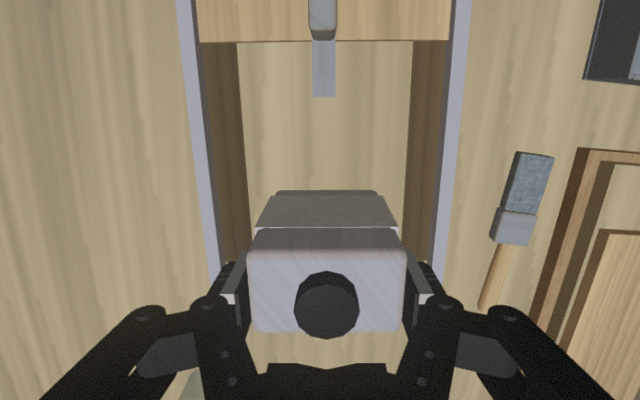

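The wrist view shows the can held level (top at 325,280) over the opening, between the rails and clear of the nose at (323,95). I'll lower it now.

Request:
servo_tool:
  targets:
    - [[0,0,-0.008],[0.4,0,2],0]
    - [[0,0,-0.008],[0.5,0,4.5],0]
    - [[0,0,-0.008],[0.5,0,7],0]
    - [[0,0,-0.008],[0.5,0,9.5],0]
    - [[0,0,-0.008],[0.5,0,12],0]
    - [[0,0,-0.008],[0.5,0,13.5],0]
    - [[0,0,-0.008],[0.5,0,14.5],0]
    - [[0,0,-0.008],[0.5,0,14.8],0]

```text
time: 11.83
tool_pos: [587.8, 98.6, 70.0]
tcp_rot: [[-0.074, 0.997, -0.003], [0.997, 0.074, -0.001], [-0.001, -0.003, -1.0]]
contact_force: [-0.7, -1.3, -3.8]
width: 61.1
grasp_force: 56.2
```

Request:
servo_tool:
  targets:
    - [[0,0,0],[0,0,0.2],0]
    - [[0,0,0],[0,0,0.4],0]
    - [[0,0,0],[0,0,0.6],0]
    - [[0,0,0],[0,0,0.8],0]
    - [[0,0,0],[0,0,0.9],0]
    - [[0,0,0],[0,0,1],0]
    - [[0,0,0],[0,0,1.1],0]
    - [[0,0,0],[0,0,1.1],0]

```text
time: 12.5
tool_pos: [588.6, 99.8, 60.7]
tcp_rot: [[-0.075, 0.997, -0.0], [0.997, 0.075, 0.0], [0.0, -0.0, -1.0]]
contact_force: [-0.6, 0.4, -2.9]
width: 61.3
grasp_force: 56.2
```

Request:
servo_tool:
  targets:
    - [[0,0,0],[0,0,0.1],0]
    - [[0,0,0],[0,0,0.15],0]
    - [[0,0,0],[0,0,0.2],0]
    - [[0,0,0],[0,0,0.25],0]
    - [[0,0,0],[0,0,0.3],0]
    - [[0,0,0],[0,0,0.3],0]
    - [[0,0,0],[0,0,0.3],0]
    - [[0,0,0],[0,0,0.3],0]

```text
time: 13.17
tool_pos: [588.7, 100.0, 60.3]
tcp_rot: [[-0.075, 0.997, 0.001], [0.997, 0.075, -0.001], [-0.001, 0.001, -1.0]]
contact_force: [-5.4, -0.7, 11.7]
width: 61.0
grasp_force: 58.1
```

Request:
servo_tool:
  targets:
    - [[0,0,0],[0,0,-0.15],0]
    - [[0,0,0],[0,0,-0.15],0.4]
    - [[0,0,0],[0,0,-0.15],0.5]
    - [[0,0,0],[0,0,-0.15],0.6]
    - [[0,0,0],[0,0,-0.15],0.8]
    - [[0,0,0],[0,0,-0.15],1]
    - [[0,0,0],[0,0,-0.15],1]
    - [[0,0,0],[0,0,-0.15],1]

```text
time: 13.83
tool_pos: [588.7, 99.8, 59.1]
tcp_rot: [[-0.075, 0.997, -0.0], [0.997, 0.075, 0.0], [0.0, -0.0, -1.0]]
contact_force: [-0.4, -0.3, 0.4]
width: 85.5
grasp_force: 0.0
```

Request:
servo_tool:
  targets:
    - [[0,0,0],[0,0,-0.5],1]
    - [[0,0,0],[0,0,-1.5],1]
    - [[0,0,0],[0,0,-3],1]
    - [[0,0,0],[0,0,-6],1]
    - [[0,0,0],[0,0,-9],1]
    - [[0,0,0],[0,0,-12],1]
    - [[0,0,0],[0,0,-15],1]
    - [[0,0,0],[0,0,-17],1]

```text
time: 14.5
tool_pos: [589.6, 100.4, 233.7]
tcp_rot: [[-0.075, 0.997, 0.005], [0.997, 0.075, 0.001], [0.001, 0.006, -1.0]]
contact_force: [0.2, -0.0, -0.5]
width: 85.8
grasp_force: 0.0
```

```bash
python3 -c "
from h import *
w=cam('wrist'); P=cloud(w); x,y,z=P[...,0],P[...,1],P[...,2]
bx=(x-580.4)*.9974+(y-190)*.0715; by=-(x-580.4)*.0715+(y-190)*.9974
m=(abs(bx)<60)&(abs(by+90)<60)&(z>70)&(z<112); print(m.sum())
k=m&(abs(z-92)<3.5); print('can top',k.sum(),bx[k].mean(),by[k].mean(),z[k].mean(),cv2.minAreaRect(np.float32(P[k][:,:2])))
A=np.c_[bx[k],by[k],np.ones(k.sum())]; print('slope',np.linalg.lstsq(A,z[k],rcond=None)[0][:2])
k=(abs(z-184)<4)&(abs(bx)<30); print('tab',k.sum(),P[k].mean(0) if k.any() else '', bx[k].mean(),by[k].mean(),by[k].min(),by[k].max(),bx[k].min(),bx[k].max())
cv2.imwrite('pics/w5.png',w['img']); go((570,215,240),4.1)"
```

```text
3145
can top 2185 1.8414747693299023 -85.8129420809102 91.03562443049918 ((588.6725463867188, 103.15966033935547), (61.25684356689453, 37.5704345703125), 4.322414875030518)
slope [-0. -0.]
tab 1369 [578.908 210.569 182.886] -0.017520871743562757 20.622125110544022 7.741374911574667 33.0897856059498 -6.952347611240455 7.001312135802924
t 14.55 pos [591.666 101.117 237.288] F [0.888 0.547 2.758] w 85.46317515783426 
turn [ 0.013 -0.002  0.003] shift cm [11.519 -1.304 -0.265]
```

View pics/w5.png

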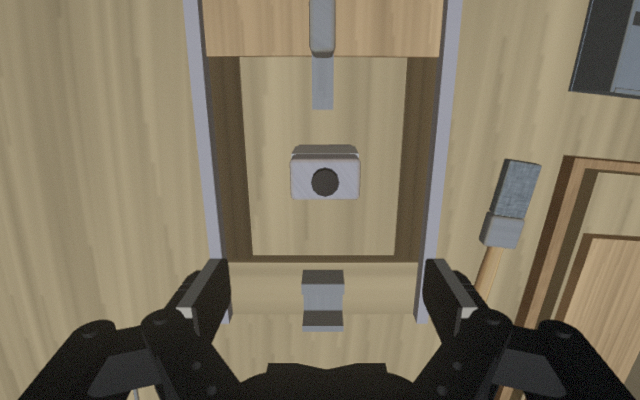

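The wrist view shows the can upright on the box floor at (325,180), with the tab at (322,25) and the nose at (322,90). Back to the tab.

Request:
servo_tool:
  targets:
    - [[0,0,0],[3,-0.2,0],0.8]
    - [[0,0,0],[6,-0.4,0],0.5]
    - [[0,0,0],[9,-0.5,0],0.2]
    - [[0,0,0],[11,-0.5,0],0.1]
    - [[0,0,0],[11.3,-0.5,0],0.1]
    - [[0,0,0],[11.3,-0.5,2],0.1]
    - [[0,0,0],[11.3,-0.5,3],0.1]
    - [[0,0,0],[11.3,-0.5,3],0.1]
  grip_force: 40

```text
time: 15.22
tool_pos: [573.8, 209.7, 196.7]
tcp_rot: [[-0.074, 0.997, -0.005], [0.997, 0.074, -0.004], [-0.003, -0.005, -1.0]]
contact_force: [-0.7, -0.9, -0.8]
width: 47.2
grasp_force: 0.0
```

```bash
python3 -c "
from h import *
w=cam('wrist'); P=cloud(w); x,y,z=P[...,0],P[...,1],P[...,2]
bx=(x-580.4)*.9974+(y-190)*.0715; by=-(x-580.4)*.0715+(y-190)*.9974
k=(abs(z-183)<3)&(abs(bx)<30)&(abs(by-22)<30); print('tab',k.sum(),by[k].min(),by[k].max(),bx[k].min(),bx[k].max())
go((578.8,211.9,158),4.1)"
```

```text
tab 1301 8.258865636538145 36.10164202785522 -6.787834956081799 7.133069894226805
t 15.2667 pos [574.623 210.05  197.975] F [ 0.783 -0.091  0.481] w 47.02471669553783 
turn [-0.003  0.002  0.002] shift cm [0.163 0.443 3.996]
```

Request:
servo_tool:
  targets:
    - [[0,0,0],[0.1,0.3,1],0.1]
    - [[0,0,0],[0.1,0.3,2.5],0.1]
    - [[0,0,0],[0.1,0.3,3.5],0.1]
    - [[0,0,0],[0.1,0.3,4.1],0]
    - [[0,0,0],[0.1,0.3,4.1],0]
    - [[0,0,0],[0.1,0.3,4.1],-0.3]
    - [[0,0,0],[0.1,0.3,4.1],-0.5]
    - [[0,0,0],[0.1,0.3,4.1],-0.7]

```text
time: 15.93
tool_pos: [579.2, 213.7, 159.2]
tcp_rot: [[-0.075, 0.997, 0.003], [0.997, 0.075, 0.001], [0.001, 0.003, -1.0]]
contact_force: [-1.8, 1.5, -2.3]
width: 13.5
grasp_force: 27.9
```

Request:
servo_tool:
  targets:
    - [[0,0,0],[0,0,0],-1]
    - [[0,0,0],[0,0,0],-1]
    - [[0,0,0],[0,0,0],-1]
    - [[0,0,0],[0,0,0],-1]
    - [[0,0,0],[0,0,0],-1]
    - [[0,0,0],[0,0,0],-1]
    - [[0,0,0],[0,0,0],-1]
    - [[0,0,0],[0,0,0],-1]
  grip_force: 40

```text
time: 16.6
tool_pos: [579.1, 213.6, 159.1]
tcp_rot: [[-0.075, 0.997, 0.003], [0.997, 0.075, 0.001], [0.001, 0.003, -1.0]]
contact_force: [2.9, -0.4, 5.3]
width: 13.3
grasp_force: 41.9
```

Request:
servo_tool:
  targets:
    - [[0,0,0],[0.1,0,-0.4],-1]
    - [[0,0,0],[0.35,0,-0.9],-1]
    - [[0,0,0],[0.6,0,-1.3],-1]
    - [[0,0,0],[0.9,0,-1.8],-1]
    - [[0,0,0],[1.2,0,-2.2],-1]
    - [[0,0,0],[1.4,0,-2.6],-1]
    - [[0,0,0],[1.4,0,-2.6],-1]
    - [[0,0,0],[1.4,0,-2.6],-1]

```text
time: 17.27
tool_pos: [578.1, 226.4, 182.4]
tcp_rot: [[-0.075, 0.997, 0.001], [0.997, 0.075, -0.001], [-0.001, 0.001, -1.0]]
contact_force: [5.9, 2.0, -4.9]
width: 13.5
grasp_force: 39.5
```

Request:
servo_tool:
  targets:
    - [[0,0,0],[-1.5,0,0],-1]
    - [[0,0,0],[-4,0,0],-1]
    - [[0,0,0],[-7,0,0],-1]
    - [[0,0,0],[-10,0,0],-1]
    - [[0,0,0],[-13,0,0],-1]
    - [[0,0,0],[-15.5,0,0],-1]
    - [[0,0,0],[-16.5,0,0],-1]
    - [[0,0,0],[-16.5,0,0],-1]

```text
time: 17.93
tool_pos: [590.2, 58.7, 182.4]
tcp_rot: [[-0.071, 0.997, -0.0], [0.997, 0.071, -0.002], [-0.002, -0.0, -1.0]]
contact_force: [5.6, -1.5, -3.0]
width: 12.9
grasp_force: 41.2
```

```bash
python3 -c "
from h import *
go((590.0,61.0,183),4.1)
w=cam('wrist'); P=cloud(w); x,y,z=P[...,0],P[...,1],P[...,2]
bx=(x-580.4)*.9974+(y-190)*.0715; by=-(x-580.4)*.0715+(y-190)*.9974
k=(abs(z-120)<2.5)&(abs(bx)>20)&(abs(bx)<75)&(by>-170)&(by<0); print('hatch edge',k.sum(),np.percentile(by[k],[0.5,1,50]))
k=(abs(z-120)<40)&(abs(bx)<30)&(by>-80)&(by<-30); print([ (a,round(float(np.nanmean(z[k&(abs(by-a)<3)&(abs(bx)<5)])),1)) for a in range(-76,-30,6)])
cv2.imwrite('pics/w6.png',w['img'])"
```

```text
t 17.9333 pos [590.151  58.666 182.43 ] F [ 5.629 -1.516 -3.008] w 12.87222104717618 
turn [-0.     0.002 -0.   ] shift cm [ 0.234  0.002 -0.057]
hatch edge 45189 [-156.469 -155.413  -70.269]
[(-76, 151.6), (-70, 149.9), (-64, 148.1), (-58, 146.3), (-52, 144.5), (-46, 121.9), (-40, 119.3), (-34, 119.3)]
```

View pics/w6.png

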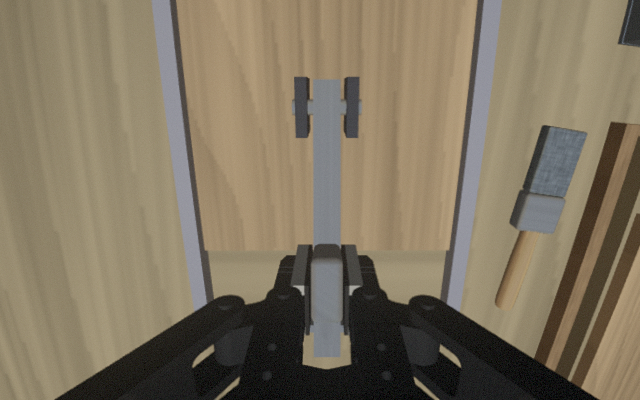

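The wrist view shows the hatch closed over the opening (its edge fits box y ≈ -155.5, so hatch ≈ 0) with the bar raised at about 0.3 rad. I'll lower it into the catch and release.

Request:
servo_tool:
  targets:
    - [[0,0,0],[-0.2,0,0.4],-1]
    - [[0,0,0],[-0.5,0,0.9],-1]
    - [[0,0,0],[-0.8,0,1.4],-1]
    - [[0,0,0],[-1.1,0,2],-1]
    - [[0,0,0],[-1.3,0,2.4],-1]
    - [[0,0,0],[-1.3,0,2.4],-1]
    - [[0,0,0],[-1.3,0,2.4],-0.7]
    - [[0,0,0],[-1.3,0,2.4],0]

```text
time: 18.65
tool_pos: [588.8, 49.9, 159.5]
tcp_rot: [[-0.076, 0.997, -0.004], [0.997, 0.076, -0.0], [-0.0, -0.004, -1.0]]
contact_force: [-0.0, 0.3, -0.7]
width: 24.0
grasp_force: 0.0
```

Request:
servo_tool:
  targets:
    - [[0,0,0],[0,0,0],0]
    - [[0,0,0],[0,0,0],0]
    - [[0,0,0],[0,0,-1],0]
    - [[0,0,0],[0,0,-4],0]
    - [[0,0,0],[0,0,-8],0]
    - [[0,0,0],[-3,0,-12],0]
    - [[0,0,0],[-5,0,-15],0]
    - [[0,0,0],[-5,0,-15],0]

```text
time: 19.32
tool_pos: [597.4, -5.4, 318.0]
tcp_rot: [[-0.067, 0.998, 0.013], [0.998, 0.068, -0.004], [-0.005, 0.013, -1.0]]
contact_force: [0.9, -0.8, -0.0]
width: 42.7
grasp_force: 0.0
```

```bash
python3 -c "
from h import *
w=cam('wrist'); P=cloud(w); x,y,z=P[...,0],P[...,1],P[...,2]
bx=(x-580.4)*.9974+(y-190)*.0715; by=-(x-580.4)*.0715+(y-190)*.9974
k=(abs(z-120)<2.5)&(abs(bx)>20)&(abs(bx)<75)&(by>-170)&(by<0); print('hatch edge',k.sum(),np.percentile(by[k],[0.5,1]))
k=(abs(bx)<5)&(by>-130)&(by<-70)&(z>130); print('bar',k.sum(),np.polyfit(by[k],z[k],1),z[k].mean())
k=(z>178)&(z<190)&(abs(bx)<20); print('tab',by[k].min(),by[k].max(),z[k].mean())
print(env.get_state()['contact_force'])
cv2.imwrite('pics/w7.png',w['img'])"
```

```text
hatch edge 14304 [-152.4   -151.804]
bar 885 [ -0.11 137.47] 148.49247504106708
tab -156.47675679438333 -129.1534773658899 182.74502790686194
[0.525 0.229 0.089]
```

View pics/w7.png

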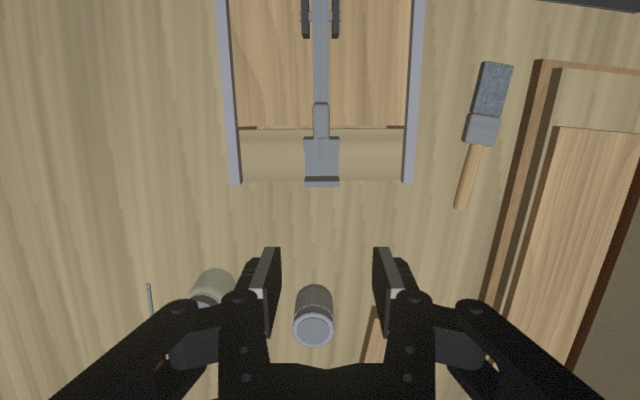

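The wrist view shows the hatch shut and the nose inside the catch at (321,160), with the tab at (320,118). I'll check the bar's level again with the arm settled, then hand in.

Request:
servo_tool:
  targets:
    - [[0,0,0],[0,0,0],0]
    - [[0,0,0],[0,0,0],0]
    - [[0,0,0],[0,0,0],0]
    - [[0,0,0],[0,0,0],0]
    - [[0,0,0],[0,0,0],0]
    - [[0,0,0],[0,0,0],0]
    - [[0,0,0],[0,0,0],0]
    - [[0,0,0],[0,0,0],0]

```text
time: 20.03
tool_pos: [594.1, 0.1, 310.0]
tcp_rot: [[-0.075, 0.997, -0.0], [0.997, 0.075, 0.0], [0.0, -0.0, -1.0]]
contact_force: [-0.3, -0.3, 1.2]
width: 42.8
grasp_force: 0.0
```

```bash
python3 -c "
from h import *
w=cam('wrist')
for P in (np.load('w1.npy'),cloud(w)):
    x,y,z=P[...,0],P[...,1],P[...,2]
    bx=(x-580.4)*.9974+(y-190)*.0715; by=-(x-580.4)*.0715+(y-190)*.9974
    k=(abs(z-120)<2.5)&(abs(bx)>20)&(abs(bx)<75)&(by>-170)&(by<0); print('hatch edge',np.percentile(by[k],[0.5,1]))
    k=(abs(bx)<5)&(by>-123)&(by<-75)&(z>130)&(z<165); print('bar',k.sum(),np.polyfit(by[k],z[k],1),z[k].mean())
    k=(z>178)&(z<190)&(abs(bx)<20); print('tab',by[k].min(),by[k].max(),z[k].mean())
"
```

```text
hatch edge [-154.235 -153.462]
bar 617 [ -0.001 147.308] 147.37947395007754
tab -159.12586505627647 -131.1963280868616 182.59401942772
hatch edge [-152.181 -151.494]
bar 689 [ -0.003 147.057] 147.33453007111507
tab -157.05683611684117 -129.24540345048126 182.67139697768857
```

The bar is level (slope 0.003), about the same height as at the start. The hatch is about 2 mm from its starting position, which is within tolerance.

```bash
python3 -c "
from bench import env
print(env.hand_in())"
```

```text
the job is handed in; nothing more can be done
None
```

The job is handed in at about 20 s with no verdict shown: the can was seen upright on the box floor before closing, the hatch measured about 2 mm from shut, the latch bar was level in its catch, and the arm was clear.

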